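Raise the hand rest of a gem-polishing bench to its next hole

ROBOT

A 7-joint arm with a two-finger parallel gripper is mounted at the origin on the work surface. World frame = base frame: x ahead of the robot, y to its left, z up, the work surface at z = 0. Lengths are in m, angles in degrees, forces in N, time in s.
With the tool pointing down it reaches from about 0.425 to 1.025 m from the base axis. Payload 9.4 kg.
Tool frame: the origin (TCP) lies at the very end of the fingers, on their centre line; the grasp point (between the pads) lies 19 mm behind it (ctrl.hold_point_z is the distance from the TCP to the grasp point, in m); z points along the fingers, y is the line along which they close (so a half turn about z gives the same grasp; the last joint's range is limited). The gripper opens to 85 mm and grips with 20 to 120 N. Pads are 22 mm wide; open, the fingers measure 114 mm over their backs; the gripper's body (76 mm by 85 mm) begins 54 mm behind the grasp point. The pads swing forward as they close: fully open they stand 13 mm farther back than shut.
Start: joints at [-74.868, 34.337, -0.143, 91.639, 0.103, 54.024, -4.572], TCP at [0.242, 0.683, 0.231] pointing down, gripper open.
Joint ranges: [-147.43, 147.43], [-19.82, 112.94], [-74.19, 73.91], [6.32, 146.72], [-59.91, 239.91], [6.04, 106.73], [-150.56, 150.56]. Speed limits (degrees/s): [127.2, 127.2, 172.46, 172.46, 180, 180, 180].

INTERFACE

Orientations are given as a 3x3 rotation matrix whose columns are the frame's x, y, z axes.
In Python, from station import ctrl gives the robot as it stands.
- The arm moves only by the tool move_arm, never from a script. Its arguments are lists of equal length, an entry for each row: "slide": the shift along the tool's x, y, z in units of 40 mm (1.0 is 40 mm), a list of three; "yaw": the turn about the tool's z in degrees. In form: {"slide": [[tx, ty, tz], ...], "yaw": [yaw, ...]}. A call has 1 to 12 rows; each row shifts and turns the commanded pose from where the row before left it, along the tool's axes as they then stand; what a row does not reach is not made up. A row lasts 1/10 s, in which the tool goes at most 50 mm and 8.59 degrees, less where a joint would pass 70% of its speed; a pose out of reach is approached as far as the arm can. A call is refused whole if a number of a shift passes 1 or a number of a turn 8.59, either way. A call with a gripper value outside its range is refused whole. "hand" is the opening in per cent of the stroke, from 0 (shut) to 100 (fully open), set as the call begins (left out, the last holds). The fingers move at their own pace and stop on an object; "force" is the grip in N (left out, the last holds). Time passes only in rows, so rows that do not move let the fingers close. It gives the time, the measured TCP pose, the force, the opening and the grip force at its end, in the units of the state.
- ctrl.observe(): the state, without advancing time (a new reading comes with each control period).
- ctrl.read_camera(name): name is "side" or "top" or "wrist"; returns the picture (384x512x3 uint8, blue, green, red); there is no depth.
- ctrl.camera_model(name): a dict with "vertical_fov" (degrees; the focal length in pixels is half the picture's height over the tangent of half this angle, whatever the lens; pixels are square), "cx", "cy" (the principal point, pixels), "k1" (the pictures are not rectified: a ray, as slopes to the right and down, at radius r is drawn at 1 + k1 r^2 times it, then the intrinsics apply), "extrinsics" (4x4, takes a point from camera to world coordinates); the wrist camera has in their place "mount" (4x4, takes a point from camera to tool coordinates, whose origin is the TCP and whose axes are the flange's). Camera axes: x right, y down, z forward; pixel columns grow to the right and rows downward; lengths in m; the calibration is good to about 2 mm. A picture is of the moment at which its call begins: read the wrist's pose just before it. camera_model takes no time and is no camera call.
- ctrl.close_job(): hands the job in; it is judged then, once.
Trained networks look in the newest picture that a camera, given by its name, has taken for a name from the list of things; names that differ only in an ending like _2 or _b are one class to them, and where a whole thing is asked for, a point or a joint stands for the part that bears it (a point fixed in the world has none). Each returns a list of dicts, best first, with "p" (0 to 1); they miss things now and then, are a little off and sometimes report something else, mostly with a low value. They report only what shows in the picture. A call takes as long as a camera call. They do not tell look-alikes from the thing itself.
- ctrl.find_in(camera, label): "bbox" ([left, top, width, height] in pixels, round what is visible of it).
- ctrl.cut_out(camera, label): "region" (384x512 bool, what is visible of it) and "bbox" ([left, top, width, height] in pixels, round what is visible of it).
- ctrl.pinpoint(camera, label): "uv" ([column, row] in pixels: a listed point, or the origin of a listed thing).
The state is a dict: "t": time; "joint_positions": joint angles; "joint_vel": joint speeds; "tau": joint torques, N m; "position": TCP position; "ee_rot": TCP orientation; "contact_force": force on the tool from outside, world axes, zero at the start; "moment": the same for the moment, N m; "width": opening from 0.0 (shut) to 1.0 (fully open); "grasp_force": force on a finger pad.
Only numpy, scipy, OpenCV 4.12 (cv2) and the standard library are available. Lean on these libraries where they do the work, as an engineer would, in place of code of your own. Each camera call takes 0.05 s, during which the arm holds its last target. There are 200 camera calls.

TASK

The hand rest on its telescoping stand has been left between two holes, with its sprung button hidden inside the outer sleeve. Raise the rest until the brass button pops out through the next hole up and stop pulling as soon as you feel it lock, keeping the load on the button below 35 N. Then let go and prove that it holds by pressing straight down on its cork top with the fingertips for a moment, with some 15 N (more than 10 N, never more than 30 N), and leave it standing locked at that hole with nothing else on the bench disturbed.

Things in the scene. Friction and masses are not known exactly. Their poses are not given: they have to be found in the camera images.
- stand: the hand-rest stand, fixed to the bench: white square foot 120 x 120 x 12 mm with a white clamp collar (48 mm square, 45 mm high, screw on its +y side). Origin: centre of the foot's underside, on the bench, on the axis of the tubes; z up; x points to the side with the holes and button and is the pad's long direction; y runs across the pad.
- collar (a point): on the tube axis at the collar's top, 45 mm above the bench. The aluminium sleeve rising from it (34.5 mm square, top 171 to 185 mm above the bench) has three holes in its +x face, 45 mm apart, each 11 mm high. It was clamped by hand up to 7 mm above or below its middle height, so the height of its holes is not exactly known or reported.
- post (a joint): how far the dark steel inner post (25.5 mm square, pad on top) is drawn up, m. At 0 the pad's underside is 197 mm above the bench. Starts at 0.018 to 0.026; locks in the next hole somewhere in 0.038 to 0.055 (depends on the sleeve), with 3 mm of free play. Stays where left; raising it takes some 7 to 12 N (friction and weight). Once the button is out it blocks the post rigidly both ways.
- button (a joint): how far the sprung button is pressed into the post, m: 0 = fully out (popped through a hole, standing about 3 mm proud of the sleeve), about 0.006 = hidden behind the sleeve's wall. Spring: 2.4 N when out, 6 N when hidden.
- button_tip: the brass button, 9 mm across, on the +x side of the post. Origin: the centre of its outer face; its x axis points out of the post. At post = 0 its centre is 69 mm above the bench. It must not carry more than 35 N.
- pad_center (a point): the black rubber pad on top of the post, a bar 110 mm long along the stand's x, 36 mm wide along its y, 26 mm high: this point is its centre, on the post's axis. Take it by its two long sides from above. The underside is 13 mm below this point, and at least 30 mm of free height lies under it above the sleeve.
- cork_top: the cork strip fixed on top of the pad, 100 x 28 mm, 6 mm thick; origin at the centre of its underside, 13 mm above pad_center; its upper face is 19 mm above pad_center. Press on this face.
- jar_mid (a point): a small jar of polish with a green cap, 52 mm across, 60 mm tall, beside the stand; point half-way up. Leave it alone.
- dop_tin_mid (a point): an open steel tin, 56 mm across, 50 mm tall, beside the stand; point half-way up. Leave it alone.
- spray_mid (a point): a bottle with a red cap, 60 mm across, 170 mm tall; point half-way up. Leave it alone.
- stone_tray_mid (a point): a white plastic tray with four compartments, 130 x 100 x 25 mm; point half-way up. Leave it alone.
- dop_block_mid (a point): a wooden block with two rows of holes, 70 x 160 x 40 mm; point half-way up. Leave it alone.
- lap_disc_mid (a point): a copper lap disc lying flat, 150 mm across, 10 mm thick; point half-way up. Leave it alone.
- brush_grip (a point): a brush lying flat, with a wooden handle; point on its handle. Leave it alone.
Things that resemble listed ones, but are neither listed nor needed, are in the scene too. Leave any red look-alike of the stand alone.

How it is judged (in metres and radians):
On the way, in this order (a step that is already met when the one before it is completed fails the run):
1. the rest is raised until the button has popped out through the next hole (value of joint button below 0.0015 m and value of joint post between 0.034 and 0.06 m), for 0.2 s.
2. the locked rest is pressed down on its cork top with more than 10 N (all of step 1 and contact force between the fingers and cork_top above 10 N), for 0.15 s.
At the end, for the whole second after the job is handed in: The button is out through the next hole up (button below 1.5 mm, post between 34 and 60 mm), and the rest is still (under 5 mm/s) (all of step 1 and velocity of joint post between -0.005 and 0.005 m/s); the robot touches nothing.
It fails at once if the button is loaded with more than 35 N (contact force between button_tip and anything else above 35 N).
It fails at once if the cork top is pressed with more than 30 N (contact force between the fingers and cork_top above 30 N).
It fails at once if a thing standing on the bench is moved more than 15 mm (distance of any of jar_mid, dop_tin_mid, spray_mid, stone_tray_mid, dop_block_mid, lap_disc_mid, brush_grip from where it was at the start of the episode above 0.015 m).
It also fails if it takes over 51 s, if anything falls off the work surface, if the arm or the gripper's body presses on something with over 40 N, if the wrist force passes 120 N, or if a joint passes its speed limit or range.

## Working session

There is one attempt and no reset: what is moved stays moved. The work goes in short steps, Python scripts to look and compute and a tool call to move; the robot and the scene stay as the last step left them, time stands still between calls to the robot, and variables do not carry over. Pictures are saved under pics/ and viewed, at most 10 in all, crops included, and the job is handed in when it is done.

Besides the shell and the picture viewer there is one more tool, called after "Emit:" as a command line: name --pt "numbers of a row" for each row, then --argument value for the rest. move_arm: Moves the arm, as the interface text tells. Its arguments: {"type":"object","properties":{"slide":{"type":"array","items":{"type":"array","items":{"type":"number"}}},"yaw":{"type":"array","items":{"type":"number"}},"hand":{"type":"number"},"force":{"type":"number"}},"required":["slide","yaw"]}

```bash
mkdir -p pics
cat > h.py <<'E'
import numpy as np, cv2
from station import ctrl
def ray(cam,uv,st=None):
    m=ctrl.camera_model(cam); f=192/np.tan(np.radians(m["vertical_fov"])/2)
    d=np.array([(uv[0]-m["cx"])/f,(uv[1]-m["cy"])/f]); s=d.copy()
    for _ in range(30): s=d/(1+m["k1"]*(s@s))
    if "extrinsics" in m: T=np.array(m["extrinsics"])
    else:
        W=np.eye(4);W[:3,:3]=st["ee_rot"];W[:3,3]=st["position"];T=W@np.array(m["mount"])
    v=T[:3,:3]@np.array([s[0],s[1],1]); return T[:3,3],v/np.linalg.norm(v)
def atz(cam,uv,z,st=None):
    o,v=ray(cam,uv,st); return o+v*(z-o[2])/v[2]
def tri(rs):
    A=np.zeros((3,3));b=np.zeros(3)
    for o,v in rs: P=np.eye(3)-np.outer(v,v);A+=P;b+=P@o
    p=np.linalg.solve(A,b); return p,[np.linalg.norm((np.eye(3)-np.outer(v,v))@(p-o)) for o,v in rs]
E
python3 - <<'E'
from h import *
s=ctrl.observe();print(s["t"],s["position"],s["ee_rot"],s["contact_force"],s["width"])
a=[ctrl.read_camera(c) for c in("side","top")]
for c,i in zip(("side","top"),a): cv2.imwrite(f"pics/{c}0.png",i)
for n in["pad_center","cork_top","collar","button_tip","stand"]:
    for c in("side","top"):
        print(n,c,[(np.round(d["uv"],1),round(d["p"],2)) for d in ctrl.pinpoint(c,n)][:3])
E
```

```text
0.0 [0.24220535 0.68283116 0.23038656] [[-9.42501285e-01  3.34202292e-01 -3.93418230e-04]
 [ 3.34202488e-01  9.42499988e-01 -1.57141616e-03]
 [-1.54374206e-04 -1.61254310e-03 -9.99998688e-01]] [ 0.50153868 -0.0251866   0.46681304] 1.0038047955476617
pad_center side [(array([210.1, 253.5]), 0.96), (array([272.8, 180.7]), 0.9), (array([271.8, 256.3]), 0.47)]
pad_center top [(array([287.6, 180.4]), 0.95), (array([376.7, 292.6]), 0.74)]
cork_top side [(array([212.4, 249.8]), 0.78), (array([273.4, 179.6]), 0.69)]
cork_top top [(array([284.7, 180.6]), 0.92), (array([379. , 293.6]), 0.68), (array([400.3, 156.4]), 0.51)]
collar side [(array([208.8, 295.4]), 0.95), (array([267.1, 227.1]), 0.59)]
collar top [(array([358.8, 288.4]), 0.94), (array([280.3, 193.1]), 0.81)]
button_tip side []
button_tip top [(array([283.2, 180.2]), 0.62)]
stand side [(array([217.2, 308.1]), 0.91), (array([271.3, 236.3]), 0.77)]
stand top [(array([281.8, 198.9]), 0.87), (array([353.5, 289.8]), 0.57)]
```

```bash
python3 -c "
import cv2,numpy as np
a=cv2.imread('pics/side0.png');b=cv2.imread('pics/top0.png')
cv2.imwrite('pics/both0.png',cv2.resize(np.vstack([a,b]),(400,600)))"
```

```text
(no output)
```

View pics/side0.png

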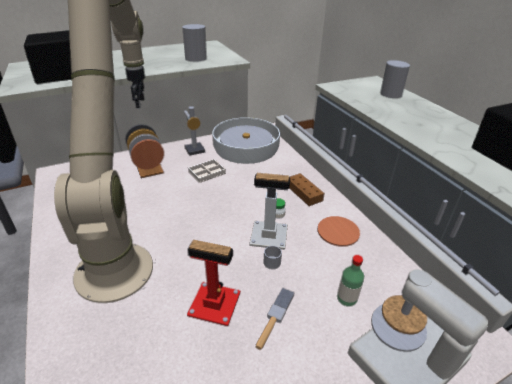

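View pics/top0.png

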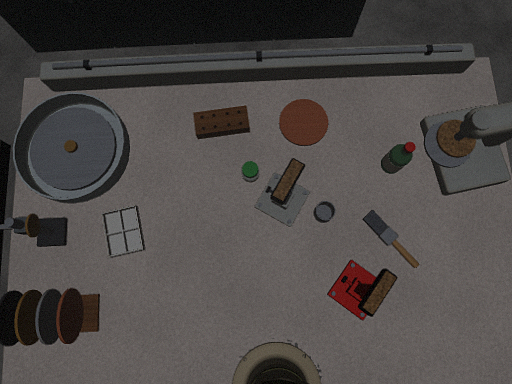

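The side view shows the real white/grey stand with its pad at (272,181) and the red look-alike at (210,253). In the top view the real pad is at (288,181), with the jar at (250,170) and the tin at (324,211) on either side of it.

Run:
```python
from h import *
for n,a,b in [("pad",(272.8,180.7),(287.6,180.4)),("cork",(273.4,179.6),(284.7,180.6)),("collar",(267.1,227.1),(280.3,193.1)),("stand",(271.3,236.3),(281.8,198.9))]:
    print(n,tri([ray("side",a),ray("top",b)]))
for c in("side","top"): ctrl.read_camera(c)
st=ctrl.observe()
for c in("side","top"):
  for n in("pad_center","cork_top"):
    for d in ctrl.cut_out(c,n):
        m=d["region"].astype(np.uint8); r=cv2.minAreaRect(cv2.findNonZero(m)); print(c,n,round(d["p"],2),d["bbox"],r)
        if c=="top":
            P=np.array([atz(c,p,0.245)[:2] for p in cv2.boxPoints(r)]); print(P.round(4).tolist())
            e=P[1]-P[0],P[2]-P[1]; L=max(e,key=np.linalg.norm); print("yaw",np.degrees(np.arctan2(L[1],L[0])),[np.linalg.norm(x) for x in e],P.mean(0))
for n in["jar_mid","dop_tin_mid","stone_tray_mid","dop_block_mid","spray_mid"]:
    for d in ctrl.pinpoint("top",n)[:2]: print(n,d["uv"],round(d["p"],2),atz("top",d["uv"],{"jar_mid":.03,"dop_tin_mid":.025,"spray_mid":.085}.get(n,.015)).round(3))
```

```text
pad (array([ 0.51517658, -0.04789801,  0.23185606]), [np.float64(0.000729315554906752), np.float64(0.0007293155549070334)])
cork (array([ 0.51767016, -0.04192322,  0.23084321]), [np.float64(0.0031849934788070544), np.float64(0.003184993478806989)])
collar (array([ 0.51759647, -0.03881165,  0.03434136]), [np.float64(0.0075803899244350345), np.float64(0.007580389924435071)])
stand (array([ 0.51887164, -0.04805884, -0.00464263]), [np.float64(0.0036195156691737535), np.float64(0.0036195156691737162)])
side pad_center 0.9 [188.0, 239.9, 45.0, 24.6] ((209.88729858398438, 251.66049194335938), (45.06479263305664, 17.92291259765625), 11.888657569885254)
side pad_center 0.57 [254.7, 173.0, 31.0, 15.7] ((271.7227783203125, 179.77227783203125), (35.62232971191406, 14.527543067932129), 5.710593223571777)
side cork_top 0.79 [257.1, 173.5, 33.3, 6.2] ((272.0287170410156, 176.68443298339844), (32.2307243347168, 6.428037643432617), 5.19442892074585)
side cork_top 0.68 [190.3, 241.2, 37.2, 15.1] ((209.61538696289062, 247.42308044433594), (39.419342041015625, 9.60969066619873), 11.309932708740234)
top 
[... 539 characters left out ...]
43], [0.2023, -0.2122]]
yaw -38.74901834300244 [np.float64(0.09877413120052796), np.float64(0.027547003078258192)] [ 0.24858965 -0.23224113]
top cork_top 0.55 [268.4, 158.9, 30.9, 38.7] ((287.2274169921875, 180.11624145507812), (13.382312774658203, 43.237613677978516), 30.65066909790039)
[[0.4781, -0.0046], [0.5648, -0.0617], [0.5467, -0.0876], [0.4607, -0.0302]]
yaw -33.360903479061534 [np.float64(0.10380720714931775), np.float64(0.031565639049033395)] [ 0.51256016 -0.04600926]
dop_tin_mid [322.9, 207.2] 0.58 [ 0.48  -0.161  0.025]
stone_tray_mid [119.6, 231.5] 0.97 [0.441 0.422 0.015]
dop_block_mid [219.4, 121.9] 0.87 [0.757 0.127 0.015]
spray_mid [401.3, 154.0] 0.63 [ 0.609 -0.383  0.085]
```

Emit:
move_arm --pt "0 0 -1" --pt "0 0 -1" --pt "0 0 -1" --pt "-0.79 -0.566 0" --pt "-0.79 -0.566 0" --pt "-0.79 -0.566 0" --pt "-0.79 -0.566 0" --pt "-0.79 -0.566 0" --pt "-0.79 -0.566 0" --pt "-0.79 -0.566 0" --pt "-0.79 -0.566 0" --pt "-0.79 -0.566 0" --yaw '[7.25,7.25,0,0,0,0,0,0,0,0,0,0]' --hand 100

```text
t: 2.35
position: [0.3644, 0.3537, 0.3515]
ee_rot: [[-0.829, 0.56, 0.0], [0.56, 0.829, 0.0], [-0.0, 0.001, -1.0]]
contact_force: [-0.7, -0.1, 0.1]
width: 1.002
grasp_force: 0.0
```

Emit:
move_arm --pt "-0.79 -0.566 0" --pt "-0.79 -0.566 0" --pt "-0.79 -0.566 0" --pt "-0.79 -0.566 0" --pt "-0.79 -0.566 0" --pt "-0.79 -0.566 0" --pt "-0.79 -0.566 0" --pt "-0.79 -0.566 0" --pt "-0.79 -0.566 0" --pt "-0.79 -0.566 0" --pt "-0.79 -0.566 0" --pt "0 0 0" --yaw '[0,0,0,0,0,0,0,0,0,0,0,0]'

```text
t: 3.55
position: [0.5137, -0.0507, 0.3517]
ee_rot: [[-0.825, 0.565, 0.002], [0.565, 0.825, -0.002], [-0.003, -0.001, -1.0]]
contact_force: [0.2, -0.1, 0.0]
width: 1.0
grasp_force: 0.0
```

Run:
```python
from h import *
st=ctrl.observe();print(st["t"],st["position"],st["ee_rot"].tolist() if hasattr(st["ee_rot"],'tolist') else st["ee_rot"],st["contact_force"])
im=ctrl.read_camera("wrist");cv2.imwrite("pics/w1.png",im)
print(ctrl.camera_model("wrist"))
for n in("pad_center","cork_top","collar","button_tip"):
    for d in ctrl.pinpoint("wrist",n): print(n,d["uv"],round(d["p"],2),atz("wrist",d["uv"],.245,st))
for n in("pad_center","cork_top"):
  for d in ctrl.cut_out("wrist",n):
    r=cv2.minAreaRect(cv2.findNonZero(d["region"].astype(np.uint8)))
    for z in(.245,.251):
        P=np.array([atz("wrist",p,z,st)[:2] for p in cv2.boxPoints(r)])
        e=P[1]-P[0],P[2]-P[1]; L=max(e,key=np.linalg.norm); print(n,round(d["p"],2),z,"yaw",np.degrees(np.arctan2(L[1],L[0])),[np.linalg.norm(x) for x in e],P.mean(0))
```

```text
3.55 [ 0.51373862 -0.05073452  0.35173904] [[-0.8250463553927314, 0.5650626765993252, 0.0016379766717490054], [0.5650593909069946, 0.8250475993310659, -0.002084127122131143], [-0.0025290711707914495, -0.0007939473858311173, -0.9999964867171092]] [ 0.18407775 -0.13082537  0.0335556 ]
{'vertical_fov': 71.84963408989988, 'cx': 255.6719474056235, 'cy': 191.6995489017779, 'k1': -0.04149429648115577, 'mount': array([[ 1.27578148e-04, -9.44402723e-01, -3.28790937e-01,
         8.46674543e-02],
       [ 9.99999335e-01, -2.56482375e-04,  1.12472904e-03,
        -6.54384360e-04],
       [-1.14652625e-03, -3.28790862e-01,  9.44402062e-01,
        -1.43173876e-01],
       [ 0.00000000e+00,  0.00000000e+00,  0.00000000e+00,
         1.00000000e+00]])}
pad_center [257.6, 184.2] 0.94 [ 0.51023469 -0.04656068  0.245     ]
cork_top [256.8, 185.3] 0.88 [ 0.51073099 -0.0478577   0.245     ]
cork_top [190.6, 160.8] 0.18 [ 0.4542668  -0.08642832  0.245     ]
collar [62.6, 86.2] 0.81 [ 0.33442146 -0.13908931  0.245     ]
button_tip [54.8, 98.2] 0.39 [ 0.33727167 -0.15282434  0.245     ]
pad_center 0.63 0.245 yaw -33.02612543835275 [np.float64(0.03415698122964808), np.float64(0.10984861583516801)] [ 0.50998594 -0.04770616]
pad_center 0.63 0.251 yaw -33.02612543835276 [np.float64(0.03333622714879034), np.float64(0.10720907637712504)] [ 0.50838295 -0.04663509]
```

View pics/w1.png

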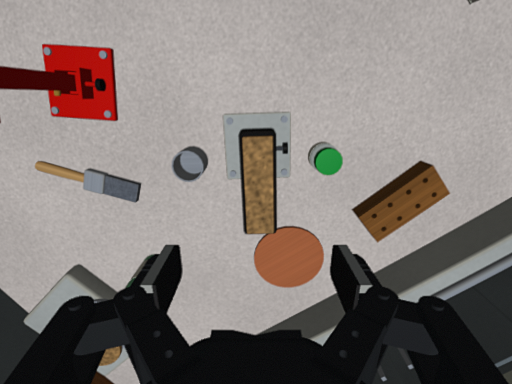

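The wrist view shows the cork bar at (259,185), nearly along the tool x axis. The jar (325,158) and tin (190,163) lie clear of the fingers on either side. The pad centre comes out at about (0.513, -0.048, 0.232), so I'm going down to straddle it.

Emit:
move_arm --pt "0.05 0.05 0.3" --pt "0 0 0.7" --pt "0 0 0.7" --pt "0 0 0.7" --pt "0 0 0.5" --pt "0 0 0.35" --pt "0 0 0.22" --pt "0 0 0" --yaw '[-1.2,0,0,0,0,0,0,0]'

```text
t: 4.7
position: [0.5115, -0.0424, 0.2112]
ee_rot: [[-0.841, 0.541, -0.002], [0.541, 0.841, -0.0], [0.002, -0.001, -1.0]]
contact_force: [0.3, -0.7, -0.2]
width: 1.003
grasp_force: 0.0
```

Emit:
move_arm --pt "0 0 0" --pt "0 0 0" --pt "0 0 0" --pt "0 0 0" --pt "0 0 0" --pt "0 0 0" --pt "0 0 0" --pt "0 0 0" --pt "0 0 0" --pt "0 0 0" --yaw '[0,0,0,0,0,0,0,0,0,0]' --hand 0 --force 25

```text
t: 5.7
position: [0.5106, -0.0458, 0.2128]
ee_rot: [[-0.839, 0.543, -0.002], [0.543, 0.839, -0.003], [0.0, -0.003, -1.0]]
contact_force: [-5.7, -12.0, 1.5]
width: 0.421
grasp_force: 32.2
```

Emit:
move_arm --pt "0 -0.05 0" --pt "0 -0.05 0" --pt "0 0 0" --pt "0 0 0" --yaw '[0,0,0,0]'

```text
t: 6.1
position: [0.5105, -0.046, 0.2127]
ee_rot: [[-0.841, 0.542, 0.001], [0.542, 0.841, 0.0], [-0.001, 0.001, -1.0]]
contact_force: [1.5, 0.0, -1.2]
width: 0.417
grasp_force: 31.6
```

The side load is gone, so I'm raising slowly.

Emit:
move_arm --pt "0 0 -0.025" --pt "0 0 -0.025" --pt "0 0 -0.025" --pt "0 0 -0.025" --pt "0 0 0" --yaw '[0,0,0,0,0]'

```text
t: 6.6
position: [0.5105, -0.046, 0.2162]
ee_rot: [[-0.841, 0.542, 0.0], [0.542, 0.841, -0.0], [-0.001, 0.0, -1.0]]
contact_force: [4.1, 0.1, -10.0]
width: 0.413
grasp_force: 30.5
```

Emit:
move_arm --pt "0 0 -0.025" --pt "0 0 -0.025" --pt "0 0 -0.025" --pt "0 0 -0.025" --pt "0 0 -0.025" --pt "0 0 -0.025" --pt "0 0 0" --yaw '[0,0,0,0,0,0,0]'

```text
t: 7.3
position: [0.5105, -0.046, 0.2223]
ee_rot: [[-0.841, 0.542, 0.001], [0.542, 0.841, -0.0], [-0.001, 0.0, -1.0]]
contact_force: [4.7, 0.9, -8.5]
width: 0.417
grasp_force: 30.5
```

Emit:
move_arm --pt "0 0 -0.02" --pt "0 0 -0.02" --pt "0 0 -0.01" --pt "0 0 0" --yaw '[0,0,0,0]'

```text
t: 7.7
position: [0.5104, -0.046, 0.2242]
ee_rot: [[-0.841, 0.542, 0.0], [0.542, 0.841, -0.0], [-0.0, 0.0, -1.0]]
contact_force: [4.9, 0.3, -9.9]
width: 0.414
grasp_force: 30.4
```

Emit:
move_arm --pt "0 0 -0.02" --pt "0 0 -0.02" --pt "0 0 -0.01" --pt "0 0 0" --yaw '[0,0,0,0]'

```text
t: 8.1
position: [0.5105, -0.046, 0.2262]
ee_rot: [[-0.841, 0.542, 0.001], [0.542, 0.841, -0.0], [-0.001, 0.0, -1.0]]
contact_force: [4.7, 0.1, -10.4]
width: 0.414
grasp_force: 30.4
```

Emit:
move_arm --pt "0 0 -0.02" --pt "0 0 -0.02" --pt "0 0 -0.01" --pt "0 0 0" --yaw '[0,0,0,0]'

```text
t: 8.5
position: [0.5105, -0.0459, 0.2282]
ee_rot: [[-0.841, 0.542, 0.0], [0.542, 0.841, -0.0], [-0.001, 0.0, -1.0]]
contact_force: [5.4, -0.3, -8.2]
width: 0.414
grasp_force: 30.4
```

Emit:
move_arm --pt "0 0 -0.02" --pt "0 0 -0.02" --pt "0 0 -0.01" --pt "0 0 0" --yaw '[0,0,0,0]'

```text
t: 8.9
position: [0.5105, -0.046, 0.2302]
ee_rot: [[-0.841, 0.542, 0.001], [0.542, 0.841, -0.0], [-0.001, 0.0, -1.0]]
contact_force: [5.0, 2.2, -9.8]
width: 0.412
grasp_force: 30.4
```

Emit:
move_arm --pt "0 0 -0.02" --pt "0 0 -0.02" --pt "0 0 -0.01" --pt "0 0 0" --yaw '[0,0,0,0]'

```text
t: 9.3
position: [0.5105, -0.046, 0.2322]
ee_rot: [[-0.841, 0.542, 0.0], [0.542, 0.841, -0.0], [-0.001, 0.0, -1.0]]
contact_force: [5.3, 0.8, -9.7]
width: 0.415
grasp_force: 30.4
```

Emit:
move_arm --pt "0 0 -0.02" --pt "0 0 -0.02" --pt "0 0 -0.01" --pt "0 0 0" --yaw '[0,0,0,0]'

```text
t: 9.7
position: [0.5104, -0.046, 0.2343]
ee_rot: [[-0.841, 0.542, 0.001], [0.542, 0.841, -0.0], [-0.001, 0.0, -1.0]]
contact_force: [4.3, 1.2, -8.1]
width: 0.416
grasp_force: 30.5
```

Emit:
move_arm --pt "0 0 -0.02" --pt "0 0 -0.02" --pt "0 0 -0.01" --pt "0 0 0" --yaw '[0,0,0,0]'

```text
t: 10.1
position: [0.5105, -0.046, 0.2363]
ee_rot: [[-0.841, 0.542, 0.001], [0.542, 0.841, -0.0], [-0.001, 0.0, -1.0]]
contact_force: [5.3, 0.1, -9.0]
width: 0.414
grasp_force: 30.4
```

Run:
```python
from h import *
im=ctrl.read_camera("side");cv2.imwrite("pics/s2.png",cv2.resize(im[150:260,215:335],None,fx=5,fy=5,interpolation=cv2.INTER_CUBIC))
for n in("pad_center","button_tip"):
  for d in ctrl.pinpoint("side",n):
    o,v=ray("side",d["uv"]); s=((np.array([.5125,-.0475])-o[:2])@v[:2])/(v[:2]@v[:2]); print(n,d["uv"],round(d["p"],2),o+s*v)
```

```text
pad_center [273.8, 177.9] 0.91 [ 0.51757484 -0.05030486  0.24339382]
pad_center [208.8, 252.6] 0.71 [ 0.31074723  0.00818933 -0.05163136]
```

View pics/s2.png

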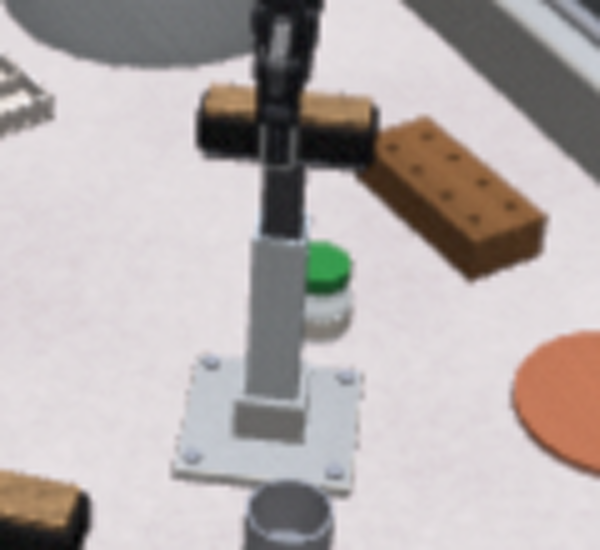

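The side crop shows the fingers around the pad at (290,125). The gap between the pad's underside and the sleeve top (rows 165 to 238) is about 60 mm, so the post is really rising. I'll keep raising.

Emit:
move_arm --pt "0 0 -0.02" --pt "0 0 -0.02" --pt "0 0 -0.01" --pt "0 0 0" --yaw '[0,0,0,0]'

```text
t: 10.65
position: [0.5105, -0.046, 0.2385]
ee_rot: [[-0.84, 0.542, 0.001], [0.542, 0.84, -0.0], [-0.001, 0.0, -1.0]]
contact_force: [4.9, 1.6, -7.6]
width: 0.418
grasp_force: 30.8
```

Emit:
move_arm --pt "0 0 -0.02" --pt "0 0 -0.02" --pt "0 0 0" --yaw '[0,0,0]'

```text
t: 10.95
position: [0.5105, -0.046, 0.2402]
ee_rot: [[-0.841, 0.542, 0.001], [0.542, 0.841, 0.0], [-0.001, 0.0, -1.0]]
contact_force: [5.4, 0.6, -5.3]
width: 0.414
grasp_force: 31.0
```

Emit:
move_arm --pt "0 0 -0.02" --pt "0 0 -0.01" --pt "0 0 0" --yaw '[0,0,0]'

```text
t: 11.25
position: [0.5105, -0.046, 0.2414]
ee_rot: [[-0.841, 0.542, 0.001], [0.542, 0.841, 0.0], [-0.001, 0.001, -1.0]]
contact_force: [4.8, 1.1, -7.1]
width: 0.415
grasp_force: 30.8
```

Emit:
move_arm --pt "0 0 -0.02" --pt "0 0 -0.01" --pt "0 0 0" --yaw '[0,0,0]'

```text
t: 11.55
position: [0.5105, -0.046, 0.2418]
ee_rot: [[-0.841, 0.542, 0.0], [0.542, 0.841, -0.0], [-0.001, -0.0, -1.0]]
contact_force: [7.8, -0.4, -16.4]
width: 0.416
grasp_force: 29.5
```

The force jumped from about 7 N to 16 N over only 0.4 mm of motion, so the button has locked. I'll ease off the pull and release.

Emit:
move_arm --pt "0 0 0.02" --pt "0 0 0.015" --pt "0 0 0" --yaw '[0,0,0]'

```text
t: 11.85
position: [0.5105, -0.046, 0.2413]
ee_rot: [[-0.84, 0.542, 0.001], [0.542, 0.84, 0.0], [-0.001, 0.001, -1.0]]
contact_force: [5.2, 0.8, -3.7]
width: 0.414
grasp_force: 31.2
```

Emit:
move_arm --pt "0 0 0" --pt "0 0 0" --pt "0 0 0" --pt "0 0 0" --pt "0 0 0" --pt "0 0 0" --pt "0 0 0" --pt "0 0 0" --yaw '[0,0,0,0,0,0,0,0]' --hand 100

```text
t: 12.65
position: [0.51, -0.0462, 0.2411]
ee_rot: [[-0.84, 0.542, 0.0], [0.542, 0.84, -0.0], [-0.0, -0.0, -1.0]]
contact_force: [-0.2, -0.7, 0.8]
width: 0.997
grasp_force: 0.0
```

Emit:
move_arm --pt "0 0 -0.4" --pt "0 0 -0.6" --pt "0 0 -0.6" --pt "0 0 -0.6" --pt "0 0 0" --pt "0 0 0" --pt "0 0 0" --yaw '[0,0,0,0,0,0,0]'

```text
t: 13.35
position: [0.5095, -0.046, 0.3283]
ee_rot: [[-0.84, 0.542, -0.001], [0.542, 0.84, -0.0], [0.001, -0.001, -1.0]]
contact_force: [-0.5, -0.3, -0.0]
width: 0.998
grasp_force: 0.0
```

Run:
```python
from h import *
st=ctrl.observe();print(st["t"],st["position"],st["contact_force"])
im=ctrl.read_camera("side");w=ctrl.read_camera("wrist")
a=cv2.resize(im[150:260,215:335],(480,440),interpolation=cv2.INTER_CUBIC)
cv2.imwrite("pics/s3.png",np.hstack([a,cv2.resize(w,(320,240))[:,:].copy() if 0 else np.vstack([cv2.resize(w,(320,240)),np.zeros((200,320,3),np.uint8)])]))
for n in("pad_center","button_tip","cork_top"):
  for c in("side","wrist"):
    for d in ctrl.pinpoint(c,n):
      o,v=ray(c,d["uv"],st); 
      if c=="side": s=((np.array([.5125,-.0475])-o[:2])@v[:2])/(v[:2]@v[:2]); p=o+s*v
      else: p=atz(c,d["uv"],.261,st)
      print(c,n,d["uv"],round(d["p"],2),p.round(4))
```

```text
13.35 [ 0.50953638 -0.04603356  0.32825935] [-0.54541329 -0.25924038 -0.01212269]
side pad_center [270.6, 174.8] 0.91 [ 0.5085 -0.0454  0.2541]
side pad_center [209.9, 255.4] 0.89 [ 0.3138  0.0081 -0.0667]
side pad_center [336.4, 230.9] 0.48 [ 0.6758 -0.197   0.0892]
wrist pad_center [255.1, 208.4] 0.85 [ 0.5121 -0.0488  0.261 ]
wrist button_tip [47.0, 97.9] 0.47 [ 0.348 -0.134  0.261]
side cork_top [211.8, 250.9] 0.67 [ 0.3218  0.0076 -0.0472]
side cork_top [272.8, 170.6] 0.6 [ 0.5138 -0.0482  0.2698]
wrist cork_top [256.6, 211.4] 0.6 [ 0.5152 -0.0493  0.261 ]
```

View pics/s3.png

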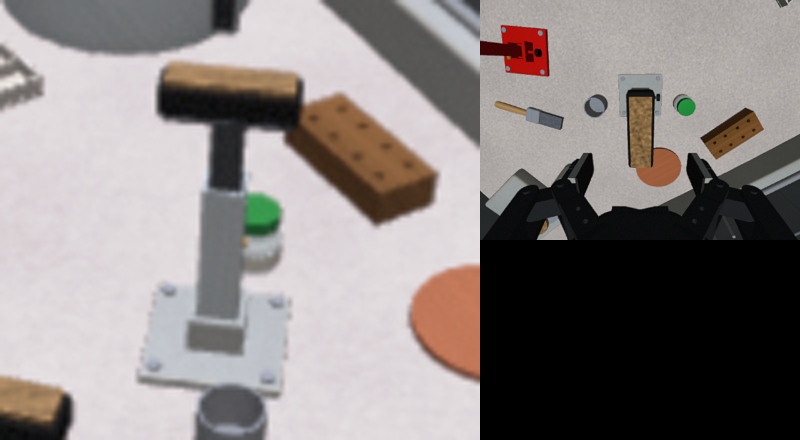

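The side crop shows the brass button standing out of the sleeve at (245,242), and the pad is high at (230,95). Everything around it is undisturbed. Next I shut the fingers and press on the cork.

Emit:
move_arm --pt "-0.07 0 0" --pt "0 0 0" --pt "0 0 0" --pt "0 0 0" --pt "0 0 0" --pt "0 0 0" --pt "0 0 0" --pt "0 0 0" --pt "0 0 0.25" --pt "0 0 0.25" --pt "0 0 0.2" --pt "0 0 0" --yaw '[0,0,0,0,0,0,0,0,0,0,0,0]' --hand 0

```text
t: 14.95
position: [0.5116, -0.0476, 0.2995]
ee_rot: [[-0.84, 0.542, -0.003], [0.542, 0.84, -0.0], [0.002, -0.002, -1.0]]
contact_force: [0.5, 0.7, 0.1]
width: 0.002
grasp_force: 0.0
```

Emit:
move_arm --pt "0 0 0.04" --pt "0 0 0.03" --pt "0 0 0.03" --pt "0 0 0" --yaw '[0,0,0,0]'

```text
t: 15.35
position: [0.5124, -0.0477, 0.2971]
ee_rot: [[-0.84, 0.542, 0.0], [0.542, 0.84, 0.0], [-0.0, 0.0, -1.0]]
contact_force: [0.0, 1.4, 0.5]
width: 0.002
grasp_force: 0.0
```

Emit:
move_arm --pt "0 0 0.04" --pt "0 0 0.04" --pt "0 0 0.03" --pt "0 0 0.03" --pt "0 0 0" --yaw '[0,0,0,0,0]'

```text
t: 15.85
position: [0.5123, -0.0477, 0.2913]
ee_rot: [[-0.84, 0.542, -0.0], [0.542, 0.84, -0.0], [0.0, -0.0, -1.0]]
contact_force: [0.9, 0.2, 0.4]
width: 0.0
grasp_force: 0.0
```

Emit:
move_arm --pt "0 0 0.025" --pt "0 0 0.025" --pt "0 0 0" --yaw '[0,0,0]'

```text
t: 16.15
position: [0.5123, -0.0477, 0.2894]
ee_rot: [[-0.84, 0.542, -0.0], [0.542, 0.84, -0.0], [0.0, -0.0, -1.0]]
contact_force: [-0.7, 0.2, -0.0]
width: -0.0
grasp_force: 0.0
```

Emit:
move_arm --pt "0 0 0.025" --pt "0 0 0.025" --pt "0 0 0.025" --pt "0 0 0" --yaw '[0,0,0,0]'

```text
t: 16.55
position: [0.5123, -0.0477, 0.2863]
ee_rot: [[-0.84, 0.542, -0.0], [0.542, 0.84, -0.0], [0.0, -0.0, -1.0]]
contact_force: [1.1, 0.1, 0.4]
width: 0.003
grasp_force: 0.0
```

Emit:
move_arm --pt "0 0 0.025" --pt "0 0 0.025" --pt "0 0 0" --yaw '[0,0,0]'

```text
t: 16.85
position: [0.5123, -0.0477, 0.2843]
ee_rot: [[-0.84, 0.542, -0.0], [0.542, 0.84, -0.0], [0.0, -0.0, -1.0]]
contact_force: [0.1, 0.2, 0.3]
width: 0.0
grasp_force: 0.0
```

Emit:
move_arm --pt "0 0 0.025" --pt "0 0 0.025" --pt "0 0 0" --yaw '[0,0,0]'

```text
t: 17.15
position: [0.5123, -0.0477, 0.2824]
ee_rot: [[-0.84, 0.542, -0.0], [0.542, 0.84, -0.0], [0.0, -0.0, -1.0]]
contact_force: [-1.0, -0.6, 0.1]
width: 0.005
grasp_force: 0.0
```

Emit:
move_arm --pt "0 0 0.025" --pt "0 0 0.025" --pt "0 0 0" --yaw '[0,0,0]'

```text
t: 17.45
position: [0.5123, -0.0477, 0.2803]
ee_rot: [[-0.84, 0.542, -0.0], [0.542, 0.84, -0.0], [0.0, -0.0, -1.0]]
contact_force: [0.2, -0.2, -0.1]
width: -0.001
grasp_force: 0.0
```

Emit:
move_arm --pt "0 0 0.025" --pt "0 0 0.025" --pt "0 0 0" --yaw '[0,0,0]'

```text
t: 17.75
position: [0.5123, -0.0477, 0.2784]
ee_rot: [[-0.84, 0.542, -0.0], [0.542, 0.84, -0.0], [0.0, -0.0, -1.0]]
contact_force: [0.8, -0.0, -0.0]
width: -0.002
grasp_force: 0.0
```

Emit:
move_arm --pt "0 0 0.025" --pt "0 0 0.025" --pt "0 0 0" --yaw '[0,0,0]'

```text
t: 18.05
position: [0.5123, -0.0477, 0.2764]
ee_rot: [[-0.84, 0.542, -0.0], [0.542, 0.84, -0.0], [0.0, -0.0, -1.0]]
contact_force: [-0.3, 0.3, -0.6]
width: -0.001
grasp_force: 0.0
```

Emit:
move_arm --pt "0 0 0.025" --pt "0 0 0.025" --pt "0 0 0" --yaw '[0,0,0]'

```text
t: 18.35
position: [0.5124, -0.0477, 0.2744]
ee_rot: [[-0.84, 0.542, 0.0], [0.542, 0.84, -0.0], [-0.0, 0.0, -1.0]]
contact_force: [0.0, 0.2, 1.4]
width: 0.005
grasp_force: 0.1
```

Emit:
move_arm --pt "0 0 0.025" --pt "0 0 0" --yaw '[0,0]'

```text
t: 18.55
position: [0.5124, -0.0477, 0.2734]
ee_rot: [[-0.84, 0.542, 0.0], [0.542, 0.84, -0.0], [-0.0, -0.0, -1.0]]
contact_force: [0.2, -0.8, -0.2]
width: 0.001
grasp_force: 0.1
```

Emit:
move_arm --pt "0 0 0.025" --pt "0 0 0.025" --pt "0 0 0" --yaw '[0,0,0]'

```text
t: 18.85
position: [0.5125, -0.0477, 0.2723]
ee_rot: [[-0.84, 0.542, 0.001], [0.542, 0.84, 0.001], [-0.0, 0.001, -1.0]]
contact_force: [-3.8, 0.6, 11.6]
width: -0.0
grasp_force: 6.2
```

Emit:
move_arm --pt "0 0 0.008" --pt "0 0 0" --pt "0 0 0" --pt "0 0 0" --yaw '[0,0,0,0]'

```text
t: 19.25
position: [0.5125, -0.0477, 0.2723]
ee_rot: [[-0.84, 0.542, 0.001], [0.542, 0.84, 0.001], [-0.0, 0.001, -1.0]]
contact_force: [-4.3, 0.2, 15.9]
width: -0.001
grasp_force: 7.9
```

It holds rigidly under 15.9 N. Now I back off.

Emit:
move_arm --pt "0 0 0" --pt "0 0 0" --pt "0 0 -0.05" --pt "0 0 -0.3" --pt "0 0 -0.6" --pt "0 0 -0.6" --pt "0 0 -0.6" --pt "0 0 -0.3" --pt "0 0 0" --pt "0 0 0" --pt "0 0 0" --yaw '[0,0,0,0,0,0,0,0,0,0,0]'

```text
t: 20.35
position: [0.5118, -0.0476, 0.3681]
ee_rot: [[-0.84, 0.542, -0.002], [0.542, 0.84, -0.0], [0.001, -0.001, -1.0]]
contact_force: [0.3, 0.7, 0.6]
width: 0.001
grasp_force: 0.0
```

Run:
```python
from h import *
st=ctrl.observe();print(st["t"],st["position"],st["contact_force"])
im=ctrl.read_camera("side");cv2.imwrite("pics/s4.png",cv2.resize(im[150:260,215:335],(600,550),interpolation=cv2.INTER_CUBIC))
for d in ctrl.pinpoint("side","pad_center"): print(d)
```

```text
20.35 [ 0.51183809 -0.04757888  0.36805785] [0.2754686  0.65998622 0.57948328]
{'uv': [211.2, 252.9], 'p': 0.93}
{'uv': [273.3, 172.9], 'p': 0.58}
```

View pics/s4.png

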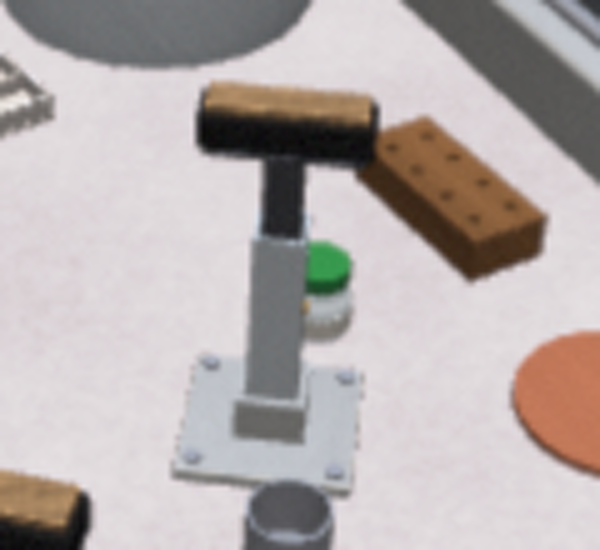

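The brass button still stands out at (305,306), the pad is up at (290,120), and the jar, tin and block haven't moved.

```bash
python3 -c "
from station import ctrl
print(ctrl.close_job())"
```

```text
the job is handed in; nothing more can be done
None
```

The rest is locked at the next hole up with its button out; it held rigidly under a press of about 16 N on the cork top, nothing else on the bench looked moved, and the job is handed in (no verdict was returned).

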